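Set the painted dolls on their stands

TASK

Set each painted clay doll upright and centred on the display stand of the same colour as its robe, the black-robed lord last, after the other three are in place. Handle them gently, without dropping or knocking over any, and leave the unpainted clay doll and the paint jar where they are.

Things in the scene. Friction and masses are not known exactly. Their poses are not given: they have to be found in the camera images.
- doll_black_mid (a point): Painted clay doll in a black robe (the lord, with a tall black hat and gold trim), loose, 70 mm tall, about 0.13 kg, round in plan: foot 54 mm across up to 6 mm high, upright round body 46 mm across from 12 to 40 mm above its underside (grip here, any direction), then shoulders, head and hat narrower than 40 mm. The point is on its axis, 35 mm above its underside; z up along the axis, -x is where the face looks.
- doll_red_mid (a point): Painted clay doll in a red robe (gold crown and white trim), loose, 70 mm tall, about 0.13 kg, round in plan: foot 54 mm across up to 6 mm high, upright round body 46 mm across from 12 to 40 mm above its underside (grip here, any direction), then shoulders, head and hat narrower than 40 mm. The point is on its axis, 35 mm above its underside; z up along the axis, -x is where the face looks.
- doll_blue_mid (a point): Painted clay doll in a blue robe (black hair bun and white trim), loose, 70 mm tall, about 0.13 kg, round in plan: foot 54 mm across up to 6 mm high, upright round body 46 mm across from 12 to 40 mm above its underside (grip here, any direction), then shoulders, head and hat narrower than 40 mm. The point is on its axis, 35 mm above its underside; z up along the axis, -x is where the face looks.
- doll_yellow_mid (a point): Painted clay doll in a yellow robe (flat black hat and white trim), loose, 70 mm tall, about 0.13 kg, round in plan: foot 54 mm across up to 6 mm high, upright round body 46 mm across from 12 to 40 mm above its underside (grip here, any direction), then shoulders, head and hat narrower than 40 mm. The point is on its axis, 35 mm above its underside; z up along the axis, -x is where the face looks.
- stand_black_top (a point): Display stand: low round disc of pale wood 80 mm across, 14 mm high in all, with a flat black top 74 mm across; fixed to the table. The point is the centre of its flat top, 14 mm above the table (table at z = 0); z up.
- stand_red_top (a point): Display stand: low round disc of pale wood 80 mm across, 14 mm high in all, with a flat red top 74 mm across; fixed to the table. The point is the centre of its flat top, 14 mm above the table (table at z = 0); z up.
- stand_blue_top (a point): Display stand: low round disc of pale wood 80 mm across, 14 mm high in all, with a flat blue top 74 mm across; fixed to the table. The point is the centre of its flat top, 14 mm above the table (table at z = 0); z up.
- stand_yellow_top (a point): Display stand: low round disc of pale wood 80 mm across, 14 mm high in all, with a flat yellow top 74 mm across; fixed to the table. The point is the centre of its flat top, 14 mm above the table (table at z = 0); z up.
- clay_doll_mid (a point): Unpainted tan clay doll, loose, same shape and size as the others (70 mm tall, 54 mm foot), standing in the middle of the work; not part of the job. The point is on its axis, 35 mm above its underside.
- paint_jar_mid (a point): Closed jar of green paint with a green lid, loose, 55 mm across, 50 mm tall; not part of the job. The point is on its axis, 25 mm above its underside.

How it is judged:
By the outcome, as a careful person would: the job done as asked, in the order asked, and still so for the second after the job is handed in, with the robot touching nothing.
It also fails if it takes over 96 s, if anything falls off the work surface, if the arm or the gripper's body presses on something with over 40 N, if the wrist force passes 120 N, or if a joint passes its speed limit or range.

ROBOT

A 6-joint arm with a two-finger parallel gripper is mounted at the origin on the work surface. World frame = base frame: x ahead of the robot, y to its left, z up, the work surface at z = 0. Lengths are in m, angles in rad, forces in N, time in s.
With the tool pointing down it reaches from about 0.35 to 1 m from the base axis. Payload 7.1 kg.
Tool frame: the origin (TCP) lies at the very end of the fingers, on their centre line; the grasp point (between the pads) lies 19 mm behind it (env.pinch_z is the distance from the TCP to the grasp point, in m); z points along the fingers, y is the line along which they close (so a half turn about z gives the same grasp; the last joint's range is limited). The gripper opens to 85 mm and grips with 20 to 120 N. Pads are 22 mm wide; open, the fingers measure 114 mm over their backs; the gripper's body (76 mm by 85 mm) begins 54 mm behind the grasp point. The pads swing forward as they close: fully open they stand 13 mm farther back than shut.
Start: joints at [1.231, 0.423, 1.63, -0, 1.089, -0.019], TCP at [0.197, 0.593, 0.231] pointing down, gripper open.
Joint ranges: [-3, 3], [-0.9, 2.11], [0.09, 2.58], [-1.31, 4.45], [0.11, 2.69], [-2.54, 2.54]. Speed limits (rad/s): [2.39, 2.39, 3.01, 3.14, 3.14, 3.14].

INTERFACE

Orientations are given as a unit quaternion [w, x, y, z].
In Python, from bench import env, get_image, hand_in gives the robot as it stands.
- The arm moves only by the tool drive_tool, never from a script. Its arguments are lists of equal length, an entry for each row: "delta_pos": the shift along the tool's x, y, z as a fraction of full scale, a list of three; "rotation": the turn, a rotation vector about the tool's x, y, z as a fraction of full scale, a list of three; "fingers": the opening, from 0 (shut) to 1 (fully open). A call has 1 to 12 rows; each row shifts and turns the commanded pose from where the row before left it, along the tool's axes as they then stand; what a row does not reach is not made up. Full scale, the value 1, is 10 cm for a shift and 6 degrees for a turn. A row lasts 1/12 s, in which the tool goes at most 41.7 mm and 7.16 degrees, less where a joint would pass 70% of its speed; a pose out of reach is approached as far as the arm can. A call with a number of a shift or a turn outside -1 to 1 is refused whole. A call with a gripper value outside its range is refused whole. The fingers move at their own pace and stop on an object; the grip force is fixed at half the most. Time passes only in rows, so rows that do not move let the fingers close. It gives the time, the measured TCP pose, the force, the opening and the grip force at its end, in the units of the state.
- env.get_state(): the state, without advancing time (a new reading comes with each control period).
- get_image(name): name is "scene" or "top" or "wrist"; returns a dict with "img" (384x512x3 uint8, blue, green, red), "depth" (384x512 float32, m along the optical axis (not along the pixel's ray), 0 where there is no reading), "K" (3x3 intrinsics, pixels), "R" (3x3) and "t" (3): a world point X has camera coordinates R X + t. Camera axes: x right, y down, z forward; pixel columns grow to the right and rows downward; lengths in m; the calibration is good to about 2 mm. A picture is of the moment at which its call begins.
- hand_in(): hands the job in; it is judged then, once.
The state is a dict: "t": time; "q": joint angles; "qvel": joint speeds; "tau": joint torques, N m; "ee_pos": TCP position; "tcp_rot": TCP orientation; "force": force on the tool from outside, world axes, zero at the start; "moment": the same for the moment, N m; "grip_width": finger opening in m; "grip_force": force on a finger pad.
Only numpy, scipy, OpenCV 4.12 (cv2) and the standard library are available. Lean on these libraries where they do the work, as an engineer would, in place of code of your own. Each camera call takes 0.05 s, during which the arm holds its last target. There are 200 camera calls.

## Working session

There is one attempt and no reset: what is moved stays moved. The work goes in short steps, Python scripts to look and compute and a tool call to move; the robot and the scene stay as the last step left them, time stands still between calls to the robot, and variables do not carry over. Pictures are saved under pics/ and viewed, at most 14 in all, crops included, and the job is handed in when it is done.

Besides the shell and the picture viewer there is one more tool, called after ">>>" in YAML: its name, and indented under it one key for each argument. drive_tool: Moves the arm, as the interface text tells. Its arguments: {"type":"object","properties":{"delta_pos":{"type":"array","items":{"type":"array","items":{"type":"number"}}},"rotation":{"type":"array","items":{"type":"array","items":{"type":"number"}}},"fingers":{"type":"array","items":{"type":"number"}}},"required":["delta_pos","rotation","fingers"]}

```bash
mkdir -p pics; cat > h.py <<'E'
from bench import env,get_image,hand_in
import numpy as np,cv2
def cloud(d):
    z=d["depth"];K=d["K"];v,u=np.mgrid[:z.shape[0],:z.shape[1]]
    c=np.stack([(u-K[0,2])/K[0,0]*z,(v-K[1,2])/K[1,1]*z,z],-1)
    w=(c-d["t"])@d["R"]; w[z==0]=np.nan
    return w
E
python3 - <<'E'
from h import *
for n in("top","scene"):
    d=get_image(n);cv2.imwrite(f"pics/{n}0.png",d["img"]);np.savez(f"{n}0.npz",**d)
    print(n,d["K"][0],-d["R"].T@d["t"],d["R"][2])
s=env.get_state();print(s["t"],s["ee_pos"],s["tcp_rot"],s["grip_width"],s["force"])
E
```

```text
top [349.62143246   0.         253.97689404] [ 0.39789194 -0.01364862  0.91637561] [ 0.15653255 -0.01054328 -0.98761653]
scene [360.07748749   0.         247.08747714] [1.02682523 0.50166758 0.8036301 ] [-0.475005   -0.49393002 -0.72828799]
0.1 [0.19689563 0.59264695 0.23061588] [-1.33161531e-04  1.59731285e-01  9.87160291e-01 -6.77651328e-04] 0.08524658751558205 [ 0.1040249  -0.70591275  1.02476725]
```

View pics/top0.png

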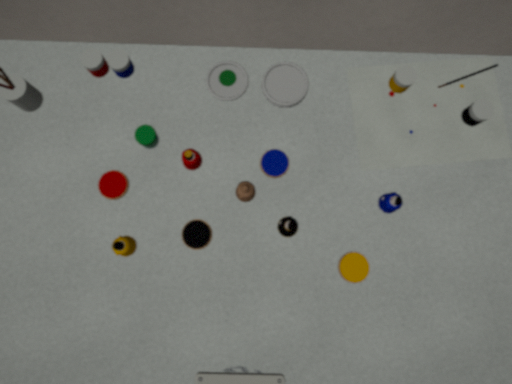

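View pics/scene0.png

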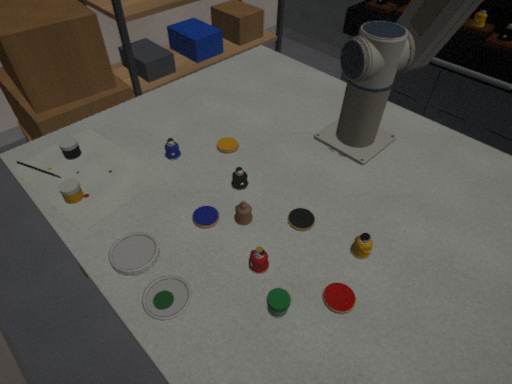

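The top view shows all the dolls standing: red (191,159), yellow (123,246), blue (390,203), black (288,226) and clay (245,191), with the jar at (146,135). The stands are red (113,185), black (197,234), blue (275,163) and yellow (353,267). The scene view agrees.

```bash
cat > m.py <<'E'
from h import *
from scipy.optimize import least_squares
def circ(P,c0,r):
    f=least_squares(lambda c:np.hypot(*(P-c).T)-r,c0,loss="soft_l1",f_scale=.002)
    return f.x,np.sqrt(np.mean(f.fun**2))
def measure(ds,guess):
    W=[cloud(d) for d in ds]
    for n,(g,zlo,zhi,r) in guess.items():
        for k,P in list(enumerate(W))+[("both",None)]:
            P=np.concatenate([w.reshape(-1,3) for w in W]) if P is None else P.reshape(-1,3)
            m=(np.hypot(P[:,0]-g[0],P[:,1]-g[1])<.045)&(P[:,2]>zlo)&(P[:,2]<zhi)
            P=P[m]
            if len(P)<8: print(n,k,len(P));continue
            if r: c,e=circ(P[:,:2],P[:,:2].mean(0),r)
            else: c,e=(np.nanmin(P[:,:2],0)+np.nanmax(P[:,:2],0))/2,np.ptp(P[:,:2],0)
            print(n,k,len(P),c.round(4),np.round(e,4),P[:,2].max().round(4))
E
python3 - <<'E'
from m import *
ds=[dict(np.load(f"{n}0.npz")) for n in("top","scene")]
W=cloud(ds[0])
px=dict(red=(191,159),yellow=(123,246),blue=(390,203),black=(288,226),clay=(245,191),jar=(146,135))
g={}
for n,(u,v) in px.items():
    p=np.nanmedian(W[v-3:v+4,u-3:u+4].reshape(-1,3),0); g[n]=(p[:2],.014,.04,.0275 if n=="jar" else .023)
measure(ds,g)
# stands by ellipse of colour at z=.014
def back(d,uv,z):
    r=d["R"].T@np.linalg.inv(d["K"])@np.array([*uv,1]);o=-d["R"].T@d["t"];return (o+r*(z-o[2])/r[2])[:2]
pos={"top":dict(red=(113,185),black=(197,234),blue=(275,163),yellow=(353,267)),"scene":dict(red=(339,297),black=(301,219),blue=(206,217),yellow=(228,145))}
for d,cam in zip(ds,pos):
  for n,(u,v) in pos[cam].items():
    im=d["img"].astype(float);c=im[v-3:v+4,u-3:u+4].mean((0,1))
    m=(np.linalg.norm(im-c,axis=2)<60).astype(np.uint8);_,L=cv2.connectedComponents(m);
    q=np.argwhere(L==L[v,u]);print(cam,n,len(q),back(d,(q[:,1].mean(),q[:,0].mean()),.014).round(4))
E
```

```text
red 0 61 [0.6399 0.1466] 0.0008 0.04
red 1 111 [0.6411 0.1448] 0.0011 0.0399
red both 172 [0.6406 0.1454] 0.0012 0.04
yellow 0 72 [0.4079 0.3047] 0.0006 0.0399
yellow 1 122 [0.4091 0.3033] 0.0012 0.0399
yellow both 194 [0.4087 0.3041] 0.0012 0.0399
blue 0 85 [ 0.5384 -0.3768] 0.001 0.0398
blue 1 83 [ 0.5394 -0.3778] 0.0019 0.04
blue both 168 [ 0.5387 -0.3771] 0.0016 0.04
black 0 42 [ 0.4688 -0.1107] 0.001 0.0399
black 1 89 [ 0.4698 -0.1121] 0.0016 0.0399
black both 131 [ 0.4694 -0.1115] 0.0016 0.0399
clay 0 47 [0.5576 0.0011] 0.001 0.0399
clay 1 100 [ 5.587e-01 -2.000e-04] 0.0011 0.04
clay both 147 [5.583e-01 2.000e-04] 0.0012 0.04
jar 0 64 [0.6944 0.2661] 0.0007 0.04
jar 1 95 [0.693  0.2619] 0.0007 0.0398
jar both 159 [0.6934 0.2636] 0.0018 0.04
top red 571 [0.5656 0.3466]
top black 572 [0.4422 0.1222]
top blue 526 [ 0.6369 -0.075 ]
top yellow 678 [ 0.3693 -0.2814]
scene red 731 [0.5725 0.3484]
scene black 414 [0.4478 0.1237]
scene blue 408 [ 0.6419 -0.074 ]
scene yellow 269 [ 0.3757 -0.2771]
```

>>> drive_tool:
  delta_pos:
    - [0,0,0]
    - [0,0,0]
    - [0,0,0]
    - [0,0,0]
    - [-0.25,-0.3,0]
    - [-0.25,-0.3,0]
    - [-0.25,-0.3,0]
    - [-0.25,-0.3,0]
    - [-0.25,-0.3,0]
    - [-0.25,-0.3,0]
    - [-0.25,-0.3,0]
    - [0,0,0]
  rotation:
    - [0,0,-0.77]
    - [0,0,-0.77]
    - [0,0,-0.77]
    - [0,0,-0.77]
    - [0,0,0]
    - [0,0,0]
    - [0,0,0]
    - [0,0,0]
    - [0,0,0]
    - [0,0,0]
    - [0,0,0]
    - [0,0,0]
  fingers: [1,1,1,1,1,1,1,1,1,1,1,1]

```text
t: 1.1
ee_pos: [0.3755, 0.3788, 0.231]
tcp_rot: [0.0, 0.001, 1.0, -0.001]
force: [0.2, 0.5, 0.4]
grip_width: 0.0857
grip_force: 0.0
```

```bash
python3 - <<'E'
from m import *
ds=[dict(np.load(f"{n}0.npz")) for n in("top","scene")]
S=dict(red=(.569,.347),black=(.445,.123),blue=(.639,-.0745),yellow=(.372,-.28))
measure(ds,{n:(np.array(p),.007,.03,None) for n,p in S.items()})
for d in ds:
    W=cloud(d);print([np.nanmedian(W[...,2][np.hypot(W[...,0]-x,W[...,1]-y)<.03]).round(4) for x,y in S.values()])
d=get_image("wrist");cv2.imwrite("pics/w1.png",d["img"]);print(d["K"],d["R"],-d["R"].T@d["t"])
s=env.get_state();print(s["t"],s["ee_pos"],s["tcp_rot"],s["force"])
measure([d],dict(y=(np.array([.4085,.304]),.014,.04,.023)))
E
```

```text
red 0 702 [0.5662 0.3485] [0.078  0.0766] 0.0179
red 1 771 [0.5695 0.349 ] [0.0772 0.0788] 0.0182
red both 1473 [0.5677 0.349 ] [0.0808 0.0788] 0.0182
black 0 741 [0.4426 0.1235] [0.0776 0.0778] 0.0183
black 1 462 [0.4457 0.1246] [0.0772 0.0759] 0.0174
black both 1203 [0.444  0.1236] [0.0804 0.0779] 0.0183
blue 0 665 [ 0.6366 -0.0731] [0.0774 0.0777] 0.0192
blue 1 456 [ 0.6392 -0.0733] [0.0789 0.0764] 0.0174
blue both 1121 [ 0.6383 -0.0731] [0.0807 0.0777] 0.0192
yellow 0 758 [ 0.3694 -0.2815] [0.0759 0.0779] 0.0194
yellow 1 256 [ 0.3738 -0.2797] [0.0771 0.0775] 0.0178
yellow both 1014 [ 0.3719 -0.2807] [0.081  0.0794] 0.0194
[np.float64(0.0132), np.float64(0.0134), np.float64(0.0136), np.float64(0.0137)]
[np.float64(0.0135), np.float64(0.0133), np.float64(0.0131), np.float64(0.0128)]
[[308.13389478   0.         253.05225221]
 [  0.         308.13389478 190.09734688]
 [  0.           0.           1.        ]] [[ 0.00318872  0.9999944  -0.00101286]
 [ 0.95872912 -0.00276917  0.28430759]
 [ 0.28430319 -0.00187763 -0.95873259]] [0.3018165  0.38006099 0.37371465]
1.15 [0.37414785 0.38077707 0.23111679] [-1.36411404e-04  1.52350325e-03  9.99998751e-01 -3.96706167e-04] [-0.73466946 -0.11950299  0.12657299]
y 0 274 [0.4083 0.3052] 0.0008 0.0399
y both 274 [0.4083 0.3052] 0.0008 0.0399
```

View pics/w1.png

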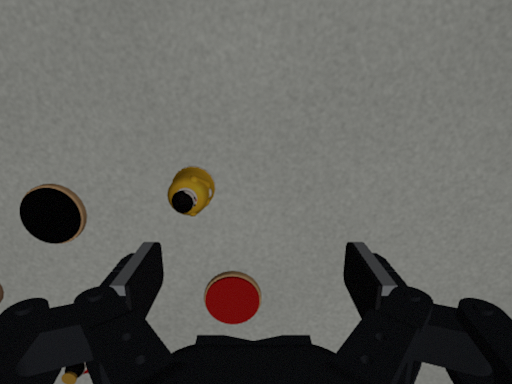

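The wrist view shows the yellow doll at (190,190), the black stand at (53,214) and the red stand at (232,298). The measured position of the yellow doll agrees across cameras.

>>> drive_tool:
  delta_pos:
    - [-0.17,-0.38,0]
    - [-0.17,-0.38,0]
    - [0,0,0]
    - [0,0,0.35]
    - [0,0,0.35]
    - [0,0,0.35]
    - [0,0,0.35]
    - [0,0,0.35]
    - [0,0,0.25]
    - [0,0,0.15]
    - [0,0,0.11]
    - [0,0,0]
  rotation:
    - [0,0,0]
    - [0,0,0]
    - [0,0,0]
    - [0,0,0]
    - [0,0,0]
    - [0,0,0]
    - [0,0,0]
    - [0,0,0]
    - [0,0,0]
    - [0,0,0]
    - [0,0,0]
    - [0,0,0]
  fingers: [1,1,1,1,1,1,1,1,1,1,1,1]

```text
t: 2.15
ee_pos: [0.405, 0.3074, 0.0032]
tcp_rot: [-0.002, -0.001, 1.0, -0.001]
force: [-1.2, 0.5, 0.6]
grip_width: 0.0855
grip_force: 0.0
```

>>> drive_tool:
  delta_pos:
    - [0,0,0]
    - [0,0,0]
    - [0,0,0]
    - [0,0,0]
    - [0,0,0]
    - [0,0,0]
    - [0,0,0]
    - [0,0,0]
  rotation:
    - [0,0,0]
    - [0,0,0]
    - [0,0,0]
    - [0,0,0]
    - [0,0,0]
    - [0,0,0]
    - [0,0,0]
    - [0,0,0]
  fingers: [0.8,0.7,0.62,0.57,0.5,0.4,0.4,0.4]

```text
t: 2.82
ee_pos: [0.407, 0.3065, 0.0077]
tcp_rot: [0.0, -0.001, 1.0, -0.0]
force: [0.1, -11.1, 18.5]
grip_width: 0.0446
grip_force: 61.9
```

```bash
python3 - <<'E'
from m import *
d=get_image("scene");cv2.imwrite("pics/s1.png",d["img"][180:340,260:480].repeat(3,0).repeat(3,1))
s=env.get_state();print(s["t"],s["ee_pos"],s["grip_width"],s["grip_force"],s["force"])
E
```

```text
2.8667 [0.40694439 0.30644647 0.00764949] 0.04471418698359071 61.91172277802252 [ -0.87465474 -10.15024474  19.18177261]
```

View pics/s1.png

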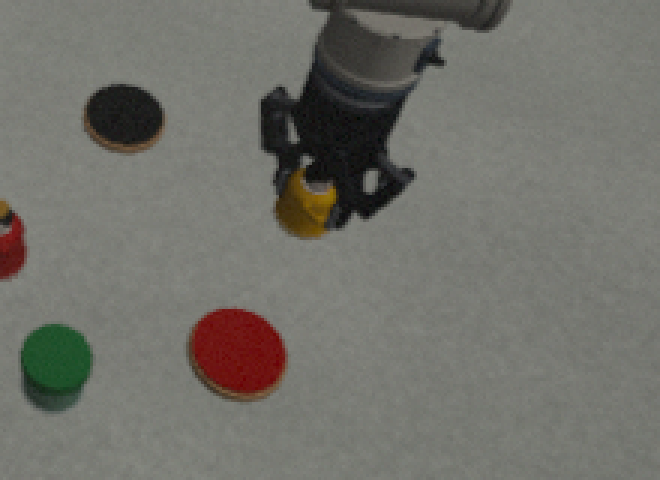

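The yellow doll is held between the fingers, upright at about (305,205) in the crop. The tips touched its foot flare, so I'll grip the others higher.

>>> drive_tool:
  delta_pos:
    - [0,0,-0.1]
    - [0,0,-0.3]
    - [0,0,-0.4]
    - [0,0,-0.4]
    - [0,-0.3,0]
    - [0,-0.36,0]
    - [0,-0.36,0]
    - [0,-0.36,0]
    - [0,-0.36,0]
    - [0,-0.36,0]
    - [0,-0.36,0]
    - [0,-0.36,0]
  rotation:
    - [0,0,0]
    - [0,0,0]
    - [0,0,0]
    - [0,0,0]
    - [0,0,0]
    - [0,0,0]
    - [0,0,0]
    - [0,0,0]
    - [0,0,0]
    - [0,0,0]
    - [0,0,0]
    - [0,0,0]
  fingers: [0.4,0.4,0.4,0.4,0.4,0.4,0.4,0.4,0.4,0.4,0.4,0.4]

```text
t: 3.87
ee_pos: [0.4072, 0.024, 0.1265]
tcp_rot: [0.001, -0.001, 1.0, 0.0]
force: [0.3, 0.0, -1.0]
grip_width: 0.0449
grip_force: 63.4
```

>>> drive_tool:
  delta_pos:
    - [0.06,-0.36,0]
    - [0.06,-0.36,0]
    - [0.06,-0.36,0]
    - [0.06,-0.36,0]
    - [0.06,-0.36,0]
    - [0.04,-0.3,0]
    - [0,-0.2,0]
    - [0,-0.1,0]
    - [0,0,0]
    - [0,0,0]
  rotation:
    - [0,0,0]
    - [0,0,0]
    - [0,0,0]
    - [0,0,0]
    - [0,0,0]
    - [0,0,0]
    - [0,0,0]
    - [0,0,0]
    - [0,0,0]
    - [0,0,0]
  fingers: [0.4,0.4,0.4,0.4,0.4,0.4,0.4,0.4,0.4,0.4]

```text
t: 4.7
ee_pos: [0.3735, -0.2144, 0.1258]
tcp_rot: [0.0, -0.0, 1.0, -0.0]
force: [0.1, 0.8, -2.7]
grip_width: 0.0448
grip_force: 63.4
```

```bash
cat >> m.py <<'E'
def stand(d,n,g):
    """fit stand from depth rim (z .007-.02 within 45mm of g); plus doll points above"""
    measure([d],{n:(np.array(g),.007,.02,None)})
def held(ds,g,zlo,zhi):
    measure(ds,{"held":(np.array(g),zlo,zhi,None)})
E
python3 - <<'E'
from m import *
s=env.get_state();print(s["t"],s["ee_pos"],s["grip_width"],s["force"])
d=get_image("wrist");cv2.imwrite("pics/w2.png",d["img"])
stand(d,"yellow",(.3716,-.2806))
W=cloud(d);m=np.hypot(W[...,0]-s["ee_pos"][0],W[...,1]-s["ee_pos"][1])<.03
q=W[m&(W[...,2]>.06)];print(np.nanmin(q,0),np.nanmax(q,0))
E
```

```text
4.7 [ 0.3734547  -0.21441661  0.12576162] 0.0447609998128581 [ 0.09358435  0.78270178 -2.72851924]
yellow 0 6316 [ 0.3692 -0.2815] [0.0792 0.079 ] 0.0164
yellow both 6316 [ 0.3692 -0.2815] [0.0792 0.079 ] 0.0164
[ 0.34661317 -0.24199919  0.11738319] [ 0.3903411  -0.18639583  0.22305633]
```

View pics/w2.png

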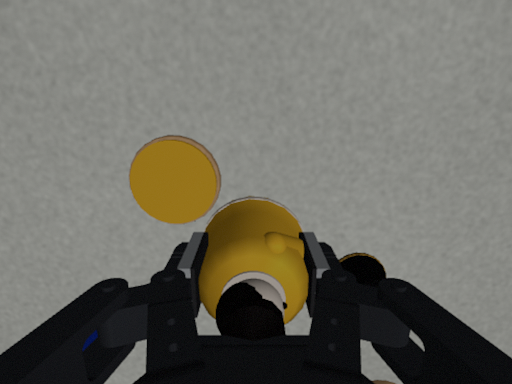

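The wrist view shows the doll held vertically at about (255,270) and the yellow stand at (175,180). The wrist and top cameras agree on the stand centre, (0.3693,-0.2815).

>>> drive_tool:
  delta_pos:
    - [0.02,-0.3,0]
    - [0.02,-0.3,0]
    - [0,-0.066,0]
    - [0,0,0]
    - [0,0,0.35]
    - [0,0,0.3]
    - [0,0,0.2]
    - [0,0,0.1]
    - [0,0,0.05]
    - [0,0,0.02]
    - [0,0,0]
    - [0,0,0]
  rotation:
    - [0,0,0]
    - [0,0,0]
    - [0,0,0]
    - [0,0,0]
    - [0,0,0]
    - [0,0,0]
    - [0,0,0]
    - [0,0,0]
    - [0,0,0]
    - [0,0,0]
    - [0,0,0]
    - [0,0,0]
  fingers: [0.4,0.4,0.4,0.4,0.4,0.4,0.4,0.4,0.4,0.4,0.4,0.4]

```text
t: 5.75
ee_pos: [0.3702, -0.2813, 0.0242]
tcp_rot: [0.001, -0.001, 1.0, -0.0]
force: [-0.0, 0.2, -1.2]
grip_width: 0.0446
grip_force: 63.5
```

```bash
python3 - <<'E'
from m import *
s=env.get_state();print(s["t"],s["ee_pos"],s["grip_width"],s["force"])
d=get_image("wrist")
W=cloud(d);m=np.hypot(W[...,0]-s["ee_pos"][0],W[...,1]-s["ee_pos"][1])<.06
im=d["img"].astype(int)
stand(d,"y",(.3693,-.2815))
for lo,hi in((.01,.02),(.02,.026),(.026,.035),(.035,.055)):
    q=W[m&(W[...,2]>lo)&(W[...,2]<hi)];print(lo,len(q),np.nanmin(q,0),np.nanmax(q,0))
E
```

```text
5.75 [ 0.37023551 -0.28134176  0.0242358 ] 0.04464109924796923 [-0.01416416  0.22457429 -1.20021642]
y 0 5219 [ 0.3514 -0.282 ] [0.0442 0.0795] 0.02
y both 5219 [ 0.3514 -0.282 ] [0.0442 0.0795] 0.02
0.01 4476 [ 0.32992324 -0.32102178  0.01000016] [ 0.37260444 -0.24285313  0.01999018]
0.02 978 [ 0.34346915 -0.30563595  0.02001598] [ 0.36181052 -0.25484005  0.02599832]
0.026 1111 [ 0.34581869 -0.31469905  0.02601348] [ 0.36609265 -0.24602387  0.0349938 ]
0.035 2918 [ 0.34736454 -0.31630304  0.03500203] [ 0.38025391 -0.24422628  0.05498922]
```

>>> drive_tool:
  delta_pos:
    - [0,0,0.01]
    - [0,0,0.01]
    - [0,0,0.005]
    - [0,0,0]
  rotation:
    - [0,0,0]
    - [0,0,0]
    - [0,0,0]
    - [0,0,0]
  fingers: [0.4,0.4,0.4,0.4]

```text
t: 6.13
ee_pos: [0.37, -0.2816, 0.0218]
tcp_rot: [0.001, -0.001, 1.0, -0.0]
force: [-0.5, 1.8, 9.2]
grip_width: 0.0447
grip_force: 65.1
```

>>> drive_tool:
  delta_pos:
    - [0,0,0]
    - [0,0,0]
    - [0,0,0]
    - [0,0,0]
    - [0,0,0]
    - [0,0,-0.2]
    - [0,0,-0.4]
    - [0,0,-0.4]
    - [-0.35,0,-0.1]
    - [-0.35,-0.2,0]
    - [-0.35,-0.2,0]
    - [0,0,0]
  rotation:
    - [0,0,0]
    - [0,0,0]
    - [0,0,0]
    - [0,0,0]
    - [0,0,0]
    - [0,0,0]
    - [0,0,0]
    - [0,0,0]
    - [0,0,0]
    - [0,0,0]
    - [0,0,0]
    - [0,0,0]
  fingers: [0.6,0.7,0.8,0.9,1,1,1,1,1,1,1,1]

```text
t: 7.13
ee_pos: [0.4818, -0.3251, 0.1327]
tcp_rot: [0.004, -0.001, 1.0, -0.003]
force: [0.8, -0.9, 1.4]
grip_width: 0.0856
grip_force: 0.0
```

```bash
python3 - <<'E'
from m import *
s=env.get_state();print(s["t"],s["ee_pos"],s["grip_width"],s["force"])
d=get_image("wrist");cv2.imwrite("pics/w3.png",d["img"])
measure([d],dict(blue=(np.array([.5387,-.3772]),.014,.04,.023)))
t=get_image("top")
measure([t,get_image("scene")],dict(yel=(np.array([.370,-.2816]),.028,.054,.023)))
E
```

```text
7.1333 [ 0.4818146  -0.32511198  0.13272053] 0.08560988727444446 [ 0.79309329 -0.94256243  1.43787749]
blue 0 656 [ 0.5382 -0.3767] 0.0006 0.04
blue both 656 [ 0.5382 -0.3767] 0.0006 0.04
yel 0 67 [ 0.3713 -0.2799] 0.0012 0.054
yel 1 89 [ 0.3719 -0.2805] 0.0021 0.054
yel both 156 [ 0.3716 -0.2801] 0.0018 0.054
```

View pics/w3.png

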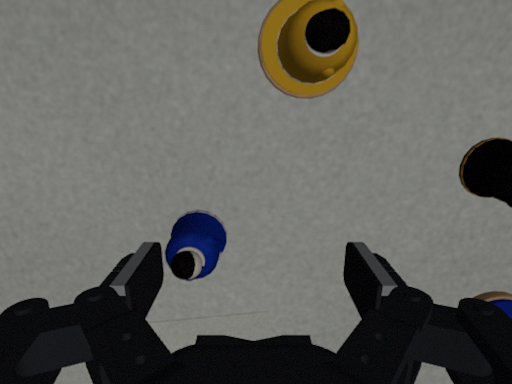

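Yellow stands centred on its stand at (310,45), measured within 2 mm. Blue is at (197,243), close to the estimate.

>>> drive_tool:
  delta_pos:
    - [-0.3,-0.27,0]
    - [-0.3,-0.27,0]
    - [0,0,0]
    - [0,0,0]
    - [0,0,0]
  rotation:
    - [0,0,0]
    - [0,0,0]
    - [0,0,0]
    - [0,0,0]
    - [0,0,0]
  fingers: [1,1,1,1,1]

```text
t: 7.7
ee_pos: [0.5328, -0.3738, 0.1298]
tcp_rot: [-0.001, -0.001, 1.0, 0.001]
force: [-0.9, -0.2, 0.5]
grip_width: 0.0856
grip_force: 0.0
```

>>> drive_tool:
  delta_pos:
    - [-0.055,-0.03,0.1]
    - [0,0,0.35]
    - [0,0,0.35]
    - [0,0,0.2]
    - [0,0,0.12]
    - [0,0,0.05]
    - [0,0,0]
    - [0,0,0]
  rotation:
    - [0,0,0]
    - [0,0,0]
    - [0,0,0]
    - [0,0,0]
    - [0,0,0]
    - [0,0,0]
    - [0,0,0]
    - [0,0,0]
  fingers: [1,1,1,1,1,1,1,1]

```text
t: 8.37
ee_pos: [0.5407, -0.3782, 0.0147]
tcp_rot: [0.0, -0.001, 1.0, -0.0]
force: [1.0, -0.2, 0.2]
grip_width: 0.0856
grip_force: 0.0
```

>>> drive_tool:
  delta_pos:
    - [0,0,0]
    - [0,0,0]
    - [0,0,0]
    - [0,0,0]
    - [0,0,0]
    - [0,0,0]
    - [0,0,0]
    - [0,0,0]
  rotation:
    - [0,0,0]
    - [0,0,0]
    - [0,0,0]
    - [0,0,0]
    - [0,0,0]
    - [0,0,0]
    - [0,0,0]
    - [0,0,0]
  fingers: [0.8,0.7,0.62,0.57,0.5,0.4,0.4,0.4]

```text
t: 9.03
ee_pos: [0.5407, -0.3782, 0.015]
tcp_rot: [0.0, -0.001, 1.0, -0.0]
force: [-1.2, 0.3, 7.0]
grip_width: 0.0444
grip_force: 60.8
```

>>> drive_tool:
  delta_pos:
    - [0,0,-0.1]
    - [0,0,-0.3]
    - [0,0,-0.4]
    - [0,0,-0.4]
    - [-0.16,0.3,0]
    - [-0.16,0.36,0]
    - [-0.16,0.36,0]
    - [-0.16,0.36,0]
    - [-0.16,0.36,0]
    - [-0.16,0.36,0]
    - [0,0.28,0]
    - [0,0,0]
  rotation:
    - [0,0,0]
    - [0,0,0]
    - [0,0,0]
    - [0,0,0]
    - [0,0,0]
    - [0,0,0]
    - [0,0,0]
    - [0,0,0]
    - [0,0,0]
    - [0,0,0]
    - [0,0,0]
    - [0,0,0]
  fingers: [0.4,0.4,0.4,0.4,0.4,0.4,0.4,0.4,0.4,0.4,0.4,0.4]

```text
t: 10.03
ee_pos: [0.636, -0.1343, 0.1341]
tcp_rot: [-0.0, -0.003, 1.0, 0.001]
force: [-0.8, -0.8, -1.7]
grip_width: 0.0439
grip_force: 61.7
```

>>> drive_tool:
  delta_pos:
    - [0,0,0]
    - [0,0,0]
    - [0,0,0]
  rotation:
    - [0,0,0]
    - [0,0,0]
    - [0,0,0]
  fingers: [0.4,0.4,0.4]

```text
t: 10.28
ee_pos: [0.6356, -0.1409, 0.1341]
tcp_rot: [0.0, -0.0, 1.0, -0.0]
force: [-0.2, -0.1, -2.3]
grip_width: 0.0442
grip_force: 61.7
```

```bash
cat > look.py <<'E'
from m import *
import sys
def look(n,g):
    s=env.get_state();p=s["ee_pos"];print(s["t"],p,s["grip_width"],s["force"])
    d=get_image("wrist");stand(d,n,g)
    W=cloud(d);m=np.hypot(W[...,0]-p[0],W[...,1]-p[1])<.035
    q=W[m&(W[...,2]>.06)&(W[...,2]<p[2])];print("foot",np.nanpercentile(q,1,axis=0)[[0,1]],np.nanmin(q,0),np.nanmax(q,0))
    return d
E
python3 - <<'E'
from look import *
look("blue",(.637,-.074))
E
```

```text
10.2833 [ 0.63561516 -0.14090328  0.13406271] 0.04424752106649225 [-0.18411256 -0.10312354 -2.3115421 ]
blue 0 5700 [ 0.6376 -0.0741] [0.0794 0.0792] 0.0167
blue both 5700 [ 0.6376 -0.0741] [0.0794 0.0792] 0.0167
foot [ 0.60557964 -0.16536889] [ 0.60518715 -0.16697728  0.11874514] [ 0.63032528 -0.11251938  0.13406033]
```

>>> drive_tool:
  delta_pos:
    - [-0.024,0.3,0]
    - [-0.02,0.3,0]
    - [0,0.063,0]
    - [0,0,0]
    - [0,0,0.35]
    - [0,0,0.3]
    - [0,0,0.2]
    - [0,0,0.1]
    - [0,0,0.05]
    - [0,0,0.02]
    - [0,0,0]
    - [0,0,0]
  rotation:
    - [0,0,0]
    - [0,0,0]
    - [0,0,0]
    - [0,0,0]
    - [0,0,0]
    - [0,0,0]
    - [0,0,0]
    - [0,0,0]
    - [0,0,0]
    - [0,0,0]
    - [0,0,0]
    - [0,0,0]
  fingers: [0.4,0.4,0.4,0.4,0.4,0.4,0.4,0.4,0.4,0.4,0.4,0.4]

```text
t: 11.33
ee_pos: [0.6412, -0.0739, 0.0332]
tcp_rot: [0.001, -0.001, 1.0, -0.0]
force: [0.9, -0.5, -1.5]
grip_width: 0.0442
grip_force: 61.9
```

```bash
cat >> look.py <<'E'
def near(g):
    s=env.get_state();p=s["ee_pos"];print(s["t"],p,s["force"])
    W=cloud(get_image("wrist"));m=np.hypot(W[...,0]-p[0],W[...,1]-p[1])<.06
    for nm,lo,hi,r in(("stand",.008,.0155,.04),("foot",.0165,.0205,.027)):
        q=W[m&(W[...,2]>lo)&(W[...,2]<hi)];q=q[np.hypot(*(q[:,:2]-np.array(g)).T)<(.03 if nm=="foot" else .05)]
        print(nm,"centre x",np.nanpercentile(q[:,0],.3)+r,"y range",np.nanpercentile(q[:,1],[.3,99.7]),len(q))
E
python3 -c "
from look import *
near((.6372,-.074))"
```

```text
11.3333 [ 0.64115963 -0.07390397  0.0331543 ] [ 0.90814624 -0.45559994 -1.47566542]
stand centre x 0.6382461848159408 y range [-0.11280023 -0.03520764] 4726
foot centre x 0.6382240116462131 y range [-0.09510241 -0.04933531] 19
```

>>> drive_tool:
  delta_pos:
    - [0,0,0.01]
    - [0,0,0.01]
    - [0,0,0.01]
    - [0,0,0.005]
    - [0,0,0]
  rotation:
    - [0,0,0]
    - [0,0,0]
    - [0,0,0]
    - [0,0,0]
    - [0,0,0]
  fingers: [0.4,0.4,0.4,0.4,0.4]

```text
t: 11.8
ee_pos: [0.6404, -0.0734, 0.029]
tcp_rot: [0.0, -0.001, 1.0, -0.0]
force: [-1.6, -0.5, 4.6]
grip_width: 0.0443
grip_force: 62.6
```

>>> drive_tool:
  delta_pos:
    - [0,0,0]
    - [0,0,0]
    - [0,0,0]
    - [0,0,0]
    - [0,0,0]
    - [0,0,-0.2]
    - [0,0,-0.4]
    - [0,0,-0.4]
    - [0,0.3,0]
    - [0,0.36,0]
    - [0,0.36,0]
    - [0,0.36,0]
  rotation:
    - [0,0,0]
    - [0,0,0]
    - [0,0,0]
    - [0,0,0]
    - [0,0,0]
    - [0,0,0]
    - [0,0,0]
    - [0,0,0]
    - [0,0,0]
    - [0,0,0]
    - [0,0,0]
    - [0,0,0]
  fingers: [0.6,0.7,0.8,0.9,1,1,1,1,1,1,1,1]

```text
t: 12.8
ee_pos: [0.6399, 0.0657, 0.1288]
tcp_rot: [0.0, -0.0, 1.0, 0.0]
force: [0.4, 1.2, 0.4]
grip_width: 0.0855
grip_force: 0.0
```

>>> drive_tool:
  delta_pos:
    - [0,0.36,0]
    - [0,0,0]
    - [0,0,0]
    - [0,0,0]
  rotation:
    - [0,0,0]
    - [0,0,0]
    - [0,0,0]
    - [0,0,0]
  fingers: [1,1,1,1]

```text
t: 13.13
ee_pos: [0.6396, 0.1004, 0.1282]
tcp_rot: [-0.0, -0.001, 1.0, -0.0]
force: [-0.8, 0.1, -0.2]
grip_width: 0.0852
grip_force: 0.0
```

```bash
python3 - <<'E'
from m import *
s=env.get_state();print(s["t"],s["ee_pos"],s["grip_width"],s["force"])
d=get_image("wrist");cv2.imwrite("pics/w4.png",d["img"])
measure([d],dict(red=(np.array([.640,.146]),.014,.04,.023)))
measure([get_image("top"),get_image("scene")],dict(blue=(np.array([.638,-.074]),.028,.054,.023)))
E
```

```text
13.1333 [0.63963952 0.10043932 0.12816706] 0.08515932349309992 [-0.80128935  0.05579124 -0.18280096]
red 0 413 [0.6399 0.1466] 0.0003 0.04
red both 413 [0.6399 0.1466] 0.0003 0.04
blue 0 67 [ 0.638  -0.0714] 0.0008 0.0539
blue 1 108 [ 0.6388 -0.0733] 0.0014 0.0539
blue both 175 [ 0.6382 -0.0726] 0.0014 0.0539
```

View pics/w4.png

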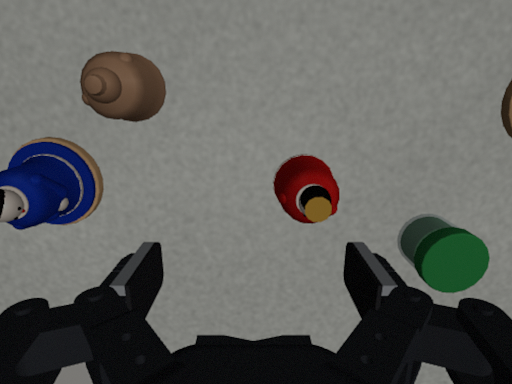

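Blue stands centred on its stand at (55,182). Red is at (307,190), with the jar clear at (445,255).

>>> drive_tool:
  delta_pos:
    - [0,0.25,0]
    - [0,0.205,0]
    - [0,0,0]
    - [0,0,0.35]
    - [0,0,0.35]
    - [0,0,0.22]
    - [0,0,0.15]
    - [0,0,0.07]
    - [0,0,0]
    - [0,0,0]
  rotation:
    - [0,0,0]
    - [0,0,0]
    - [0,0,0]
    - [0,0,0]
    - [0,0,0]
    - [0,0,0]
    - [0,0,0]
    - [0,0,0]
    - [0,0,0]
    - [0,0,0]
  fingers: [1,1,1,1,1,1,1,1,1,1]

```text
t: 14.12
ee_pos: [0.6404, 0.1456, 0.015]
tcp_rot: [0.0, -0.001, 1.0, 0.0]
force: [0.1, 0.3, 0.6]
grip_width: 0.0856
grip_force: 0.0
```

>>> drive_tool:
  delta_pos:
    - [0,0,0]
    - [0,0,0]
    - [0,0,0]
    - [0,0,0]
    - [0,0,0]
    - [0,0,0]
    - [0,0,0]
    - [0,0,0]
  rotation:
    - [0,0,0]
    - [0,0,0]
    - [0,0,0]
    - [0,0,0]
    - [0,0,0]
    - [0,0,0]
    - [0,0,0]
    - [0,0,0]
  fingers: [0.8,0.7,0.62,0.57,0.5,0.4,0.4,0.4]

```text
t: 14.78
ee_pos: [0.6404, 0.1463, 0.0156]
tcp_rot: [0.001, -0.001, 1.0, 0.0]
force: [-1.8, 0.2, 6.7]
grip_width: 0.044
grip_force: 61.2
```

>>> drive_tool:
  delta_pos:
    - [0,0,-0.1]
    - [0,0,-0.3]
    - [0,0,-0.4]
    - [0,0,-0.4]
    - [0.18,0.3,0]
    - [0.18,0.36,0]
    - [0.18,0.36,0]
    - [0.19,0.35,0]
    - [0,0,0]
    - [0,0,0]
    - [0,0,0]
    - [0,0,0]
  rotation:
    - [0,0,0]
    - [0,0,0]
    - [0,0,0]
    - [0,0,0]
    - [0,0,0]
    - [0,0,0]
    - [0,0,0]
    - [0,0,0]
    - [0,0,0]
    - [0,0,0]
    - [0,0,0]
    - [0,0,0]
  fingers: [0.4,0.4,0.4,0.4,0.4,0.4,0.4,0.4,0.4,0.4,0.4,0.4]

```text
t: 15.78
ee_pos: [0.567, 0.2821, 0.1345]
tcp_rot: [0.0, -0.0, 1.0, -0.0]
force: [0.3, -0.5, -1.3]
grip_width: 0.0442
grip_force: 61.5
```

```bash
python3 - <<'E'
from look import *
look("red",(.567,.3485))
E
```

```text
15.7833 [0.56696557 0.28210831 0.13453029] 0.04423916152312629 [ 0.30843714 -0.48844905 -1.28843181]
red 0 5843 [0.5668 0.3498] [0.0788 0.0792] 0.0165
red both 5843 [0.5668 0.3498] [0.0788 0.0792] 0.0165
foot [0.53893023 0.25795375] [0.53857967 0.25648577 0.11836552] [0.5619267  0.31004583 0.13444261]
```

>>> drive_tool:
  delta_pos:
    - [-0.005,0.3,0]
    - [0,0.3,0]
    - [0,0.06,0]
    - [0,0,0]
    - [0,0,0.35]
    - [0,0,0.3]
    - [0,0,0.2]
    - [0,0,0.1]
    - [0,0,0.05]
    - [0,0,0.02]
    - [0,0,0]
    - [0,0,0]
  rotation:
    - [0,0,0]
    - [0,0,0]
    - [0,0,0]
    - [0,0,0]
    - [0,0,0]
    - [0,0,0]
    - [0,0,0]
    - [0,0,0]
    - [0,0,0]
    - [0,0,0]
    - [0,0,0]
    - [0,0,0]
  fingers: [0.4,0.4,0.4,0.4,0.4,0.4,0.4,0.4,0.4,0.4,0.4,0.4]

```text
t: 16.83
ee_pos: [0.5679, 0.3492, 0.0337]
tcp_rot: [0.001, -0.001, 1.0, 0.001]
force: [-0.1, 0.2, -0.8]
grip_width: 0.0441
grip_force: 61.6
```

```bash
python3 -c "
from look import *
near((.5668,.349))"
```

```text
16.8333 [0.56788197 0.34918762 0.03371731] [-0.05696472  0.21653519 -0.84650805]
stand centre x 0.5673700554719366 y range [0.31117257 0.38884102] 4473
foot centre x 0.5669117477364568 y range [0.32606925 0.37315649] 22
```

>>> drive_tool:
  delta_pos:
    - [0,0,0.01]
    - [0,0,0.01]
    - [0,0,0.01]
    - [0,0,0.005]
    - [0,0,0]
  rotation:
    - [0,0,0]
    - [0,0,0]
    - [0,0,0]
    - [0,0,0]
    - [0,0,0]
  fingers: [0.4,0.4,0.4,0.4,0.4]

```text
t: 17.3
ee_pos: [0.567, 0.3492, 0.0296]
tcp_rot: [0.0, -0.001, 1.0, 0.0]
force: [-1.3, -0.4, 5.5]
grip_width: 0.0442
grip_force: 62.4
```

>>> drive_tool:
  delta_pos:
    - [0,0,0]
    - [0,0,0]
    - [0,0,0]
    - [0,0,0]
    - [0,0,0]
    - [0,0,-0.2]
    - [0,0,-0.4]
    - [0,0,-0.4]
    - [0.1,-0.3,0]
    - [0.1,-0.35,0]
    - [0.1,-0.35,0]
    - [0.1,-0.35,0]
  rotation:
    - [0,0,0]
    - [0,0,0]
    - [0,0,0]
    - [0,0,0]
    - [0,0,0]
    - [0,0,0]
    - [0,0,0]
    - [0,0,0]
    - [0,0,0]
    - [0,0,0]
    - [0,0,0]
    - [0,0,0]
  fingers: [0.6,0.7,0.8,0.9,1,1,1,1,1,1,1,1]

```text
t: 18.3
ee_pos: [0.5265, 0.2128, 0.1292]
tcp_rot: [0.0, -0.001, 1.0, 0.0]
force: [0.8, 0.2, -0.4]
grip_width: 0.0855
grip_force: 0.0
```

>>> drive_tool:
  delta_pos:
    - [0.1,-0.35,0]
    - [0.1,-0.35,0]
    - [0.1,-0.35,0]
    - [0.1,-0.35,0]
    - [0.1,-0.35,0]
    - [0.08,-0.35,0]
    - [0,-0.35,0]
    - [0,-0.25,0]
    - [0,0,0]
    - [0,0,0]
    - [0,0,0]
  rotation:
    - [0,0,0]
    - [0,0,0]
    - [0,0,0]
    - [0,0,0]
    - [0,0,0]
    - [0,0,0]
    - [0,0,0]
    - [0,0,0]
    - [0,0,0]
    - [0,0,0]
    - [0,0,0]
  fingers: [1,1,1,1,1,1,1,1,1,1,1]

```text
t: 19.22
ee_pos: [0.4695, -0.0561, 0.1288]
tcp_rot: [-0.0, -0.001, 1.0, 0.0]
force: [-1.1, -0.3, 0.1]
grip_width: 0.0853
grip_force: 0.0
```

```bash
python3 - <<'E'
from m import *
s=env.get_state();print(s["t"],s["ee_pos"],s["grip_width"],s["force"])
d=get_image("wrist")
measure([d],dict(black=(np.array([.4693,-.1113]),.014,.04,.023)))
t=get_image("top");cv2.imwrite("pics/t2.png",t["img"])
measure([t,get_image("scene")],dict(red=(np.array([.567,.349]),.028,.054,.023),clay=(np.array([.558,0]),.014,.04,.023)))
E
```

```text
19.2167 [ 0.46954858 -0.05607052  0.12883795] 0.08529609933623922 [-1.10492286 -0.34262339  0.08545258]
black 0 479 [ 0.469  -0.1106] 0.0007 0.0399
black both 479 [ 0.469  -0.1106] 0.0007 0.0399
red 0 95 [0.5669 0.3502] 0.0009 0.054
red 1 129 [0.5679 0.3488] 0.0011 0.054
red both 224 [0.5676 0.3495] 0.0012 0.054
clay 0 0
clay 1 99 [ 0.5588 -0.    ] 0.0012 0.04
clay both 99 [ 0.5588 -0.    ] 0.0012 0.04
```

View pics/t2.png

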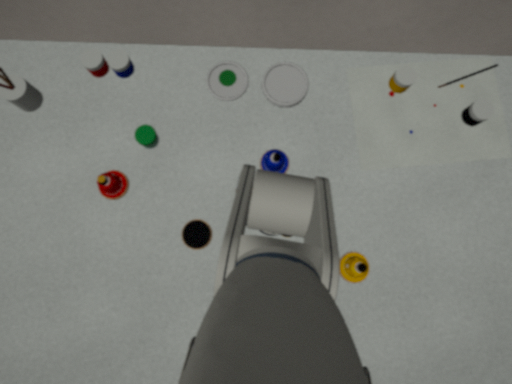

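Red, blue and yellow stand on their stands at (113,185), (275,162) and (354,267). The jar hasn't moved. The black doll is next.

>>> drive_tool:
  delta_pos:
    - [0,-0.3,0]
    - [0,-0.25,0]
    - [0,0,0]
    - [0,0,0.35]
    - [0,0,0.35]
    - [0,0,0.22]
    - [0,0,0.15]
    - [0,0,0.07]
    - [0,0,0]
    - [0,0,0]
  rotation:
    - [0,0,0]
    - [0,0,0]
    - [0,0,0]
    - [0,0,0]
    - [0,0,0]
    - [0,0,0]
    - [0,0,0]
    - [0,0,0]
    - [0,0,0]
    - [0,0,0]
  fingers: [1,1,1,1,1,1,1,1,1,1]

```text
t: 20.2
ee_pos: [0.4699, -0.1106, 0.015]
tcp_rot: [-0.0, -0.001, 1.0, 0.0]
force: [0.2, -0.0, -0.0]
grip_width: 0.0854
grip_force: 0.0
```

>>> drive_tool:
  delta_pos:
    - [0,0,0]
    - [0,0,0]
    - [0,0,0]
    - [0,0,0]
    - [0,0,0]
    - [0,0,0]
    - [0,0,0]
    - [0,0,0]
  rotation:
    - [0,0,0]
    - [0,0,0]
    - [0,0,0]
    - [0,0,0]
    - [0,0,0]
    - [0,0,0]
    - [0,0,0]
    - [0,0,0]
  fingers: [0.8,0.7,0.62,0.57,0.5,0.4,0.4,0.4]

```text
t: 20.87
ee_pos: [0.4702, -0.1114, 0.0159]
tcp_rot: [0.001, -0.001, 1.0, -0.0]
force: [-1.8, 1.4, 11.0]
grip_width: 0.0442
grip_force: 59.5
```

>>> drive_tool:
  delta_pos:
    - [0,0,-0.1]
    - [0,0,-0.3]
    - [0,0,-0.4]
    - [0,0,-0.4]
    - [0.05,0.3,0]
    - [0.06,0.36,0]
    - [0.06,0.36,0]
    - [0.06,0.36,0]
    - [0.04,0.3,0]
    - [0,0,0]
    - [0,0,0]
    - [0,0,0]
  rotation:
    - [0,0,0]
    - [0,0,0]
    - [0,0,0]
    - [0,0,0]
    - [0,0,0]
    - [0,0,0]
    - [0,0,0]
    - [0,0,0]
    - [0,0,0]
    - [0,0,0]
    - [0,0,0]
    - [0,0,0]
  fingers: [0.4,0.4,0.4,0.4,0.4,0.4,0.4,0.4,0.4,0.4,0.4,0.4]

```text
t: 21.87
ee_pos: [0.4424, 0.0566, 0.1352]
tcp_rot: [0.0, -0.001, 1.0, -0.0]
force: [-0.6, -0.2, -1.8]
grip_width: 0.0439
grip_force: 62.0
```

```bash
python3 - <<'E'
from look import *
look("black",(.443,.1235))
E
```

```text
21.8667 [0.44236247 0.05664842 0.13517216] 0.043912576123432766 [-0.57784383 -0.16922781 -1.81849658]
black 0 5782 [0.4426 0.1243] [0.0795 0.0793] 0.0168
black both 5782 [0.4426 0.1243] [0.0795 0.0793] 0.0168
foot [0.41368282 0.03240522] [0.41343423 0.03096196 0.11863894] [0.43751833 0.08454155 0.13517098]
```

>>> drive_tool:
  delta_pos:
    - [-0.02,0.3,0]
    - [0,0.3,0]
    - [0,0.063,0]
    - [0,0,0]
    - [0,0,0.35]
    - [0,0,0.3]
    - [0,0,0.2]
    - [0,0,0.1]
    - [0,0,0.05]
    - [0,0,0.02]
    - [0,0,0]
    - [0,0,0]
  rotation:
    - [0,0,0]
    - [0,0,0]
    - [0,0,0]
    - [0,0,0]
    - [0,0,0]
    - [0,0,0]
    - [0,0,0]
    - [0,0,0]
    - [0,0,0]
    - [0,0,0]
    - [0,0,0]
    - [0,0,0]
  fingers: [0.4,0.4,0.4,0.4,0.4,0.4,0.4,0.4,0.4,0.4,0.4,0.4]

```text
t: 22.92
ee_pos: [0.4451, 0.1229, 0.0337]
tcp_rot: [0.001, -0.001, 1.0, 0.0]
force: [0.5, -0.0, -0.8]
grip_width: 0.0445
grip_force: 62.2
```

```bash
python3 -c "
from look import *
near((.4427,.124))"
```

```text
22.9167 [0.44513338 0.12292822 0.03373523] [ 0.52449471 -0.04337229 -0.80125179]
stand centre x 0.4433032215832635 y range [0.08516586 0.16277446] 4658
foot centre x 0.44358593399058843 y range [0.10048601 0.14922946] 36
```

>>> drive_tool:
  delta_pos:
    - [0,0,0.01]
    - [0,0,0.01]
    - [0,0,0.01]
    - [0,0,0.005]
    - [0,0,0]
  rotation:
    - [0,0,0]
    - [0,0,0]
    - [0,0,0]
    - [0,0,0]
    - [0,0,0]
  fingers: [0.4,0.4,0.4,0.4,0.4]

```text
t: 23.38
ee_pos: [0.4445, 0.1232, 0.03]
tcp_rot: [0.0, -0.001, 1.0, 0.0]
force: [-2.3, -0.2, 7.9]
grip_width: 0.0441
grip_force: 63.3
```

Contact is confirmed. I'll release and back away upwards, then clear of the view.

>>> drive_tool:
  delta_pos:
    - [0,0,0]
    - [0,0,0]
    - [0,0,0]
    - [0,0,0]
    - [0,0,0]
    - [0,0,-0.2]
    - [0,0,-0.4]
    - [0,0,-0.4]
    - [0,0,-0.4]
    - [0,0.3,-0.2]
    - [0,0.35,0]
    - [0,0.35,0]
  rotation:
    - [0,0,0]
    - [0,0,0]
    - [0,0,0]
    - [0,0,0]
    - [0,0,0]
    - [0,0,0]
    - [0,0,0]
    - [0,0,0]
    - [0,0,0]
    - [0,0,0]
    - [0,0,0]
    - [0,0,0]
  fingers: [0.6,0.7,0.8,0.9,1,1,1,1,1,1,1,1]

```text
t: 24.38
ee_pos: [0.4452, 0.2242, 0.1916]
tcp_rot: [0.002, 0.0, 1.0, 0.001]
force: [-0.4, 0.3, -0.8]
grip_width: 0.0854
grip_force: 0.0
```

>>> drive_tool:
  delta_pos:
    - [0,0.35,0]
    - [0,0.35,0]
    - [0,0.35,0]
    - [0,0.35,0]
    - [0,0.35,0]
    - [0,0.35,0]
    - [0,0,0]
    - [0,0,0]
    - [0,0,0]
  rotation:
    - [0,0,0]
    - [0,0,0]
    - [0,0,0]
    - [0,0,0]
    - [0,0,0]
    - [0,0,0]
    - [0,0,0]
    - [0,0,0]
    - [0,0,0]
  fingers: [1,1,1,1,1,1,1,1,1]

```text
t: 25.13
ee_pos: [0.4431, 0.4325, 0.1887]
tcp_rot: [-0.001, -0.001, 1.0, -0.001]
force: [0.1, 0.2, -0.1]
grip_width: 0.0856
grip_force: 0.0
```

```bash
python3 - <<'E'
from m import *
d=get_image("scene");cv2.imwrite("pics/s2.png",d["img"])
A=np.array
measure([get_image("top"),d],dict(black=(A([.443,.124]),.028,.054,.023),red=(A([.567,.349]),.028,.054,.023),blue=(A([.638,-.074]),.028,.054,.023),yellow=(A([.37,-.281]),.028,.054,.023),clay=(A([.558,0]),.014,.04,.023),jar=(A([.6934,.2636]),.014,.04,.0275)))
E
```

```text
black 0 49 [0.443 0.125] 0.001 0.0539
black 1 110 [0.4441 0.1235] 0.0014 0.054
black both 159 [0.4438 0.1241] 0.0014 0.054
red 0 98 [0.5667 0.3505] 0.0011 0.054
red 1 134 [0.5678 0.3486] 0.0011 0.0539
red both 232 [0.5674 0.3495] 0.0013 0.054
blue 0 61 [ 0.6378 -0.0714] 0.0008 0.054
blue 1 101 [ 0.6389 -0.073 ] 0.0016 0.0539
blue both 162 [ 0.6383 -0.0724] 0.0015 0.054
yellow 0 67 [ 0.3713 -0.2798] 0.0011 0.054
yellow 1 90 [ 0.372  -0.2807] 0.002 0.0539
yellow both 157 [ 0.3717 -0.2802] 0.0017 0.054
clay 0 41 [0.5573 0.001 ] 0.0009 0.04
clay 1 102 [ 5.59e-01 -1.00e-04] 0.0011 0.0399
clay both 143 [5.584e-01 3.000e-04] 0.0012 0.04
jar 0 64 [0.6947 0.2658] 0.0008 0.0398
jar 1 100 [0.6931 0.2619] 0.0008 0.04
jar both 164 [0.6936 0.2633] 0.0018 0.04
```

View pics/s2.png

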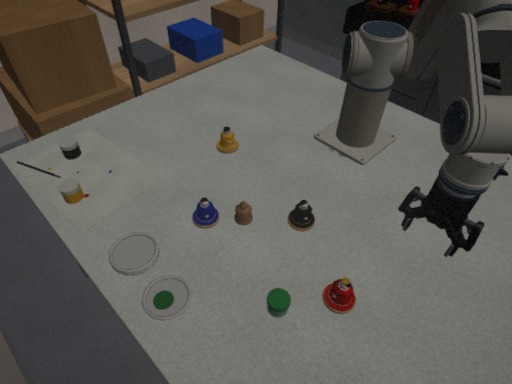

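All four dolls stand upright on their matching stands: yellow (228,140), blue (206,213), black (301,215) and red (340,293). The clay doll (244,213) and the jar (279,300) haven't moved.

```bash
python3 -c "
from bench import hand_in
print(hand_in())"
```

```text
the job is handed in; nothing more can be done
None
```

I set all four dolls upright on their matching stands, each centred within about 2 mm by the cameras and black last; the clay doll and paint jar haven't moved, and I handed the job in about 25 s into the 96 s limit.

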